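Let the hand winch back to its stop and lock it

ROBOT

A 7-joint arm with a two-finger parallel gripper is mounted at the origin on the work surface. World frame = base frame: x ahead of the robot, y to its left, z up, the work surface at z = 0. Lengths are in m, angles in rad, forces in N, time in s.
With the tool pointing down it reaches from about 0.4 to 0.85 m from the base axis. Payload 4.5 kg.
Tool frame: the origin (TCP) lies on the centre line of the jaws, within the pads' length; the fingertips stand 17 mm ahead of it and the grasp point (between the pads) lies 2 mm behind it; z points along the fingers, y is the line along which they close (so a half turn about z gives the same grasp; the last joint's range is limited). The gripper opens to 85 mm and grips with 20 to 120 N. Pads are 22 mm wide; open, the fingers measure 114 mm over their backs; the gripper's body (76 mm by 85 mm) begins 54 mm behind the grasp point. The pads swing forward as they close: fully open they stand 13 mm farther back than shut.
Start: joints at [-1.186, 0.689, -0.195, 1.565, 0.157, 0.902, -0.215], TCP at [0.215, 0.587, 0.248] pointing down, gripper open.
Joint ranges: [-3.01, 3.01], [-0.46, 2.08], [-1.47, 1.51], [0.13, 2.56], [-1, 4.14], [0.04, 2.09], [-2.66, 2.66]. Speed limits (rad/s): [2.57, 2.57, 3.14, 3.14, 3.14, 3.14, 3.14].

INTERFACE

Orientations are given as a unit quaternion [x, y, z, w].
In Python, from station import ctrl, eyes, ticket gives the robot as it stands. The module is installed in compiled form; this text tells all that it offers.
- The arm moves only by the tool servo_tool, never from a script. Its argument "rows" is a list of rows, each an object of numbers: "x", "y", "z": the shift along the tool's x, y, z in mm; "turn": the turn about the tool's z in rad; "grip": the finger opening in mm, from 0 to 85.4. A call has 1 to 20 rows; each row is the pose to reach, as a shift and turn from the pose commanded when the call began, along the tool's axes at that moment; what a row does not reach only later rows make up. A row lasts 1/12 s, in which the tool goes at most 41.7 mm and 7.16 degrees, less where a joint would pass 70% of its speed; a pose out of reach is approached as far as the arm can. A call with a gripper value outside its range is refused whole. The fingers move at their own pace and stop on an object; "squeeze" is the grip in N (left out, the last holds). Time passes only in rows, so rows that repeat a pose let the fingers close. It gives the time, the measured TCP pose, the force, the opening and the grip force at its end, in the units of the state.
- ctrl.state(): the state, without advancing time (a new reading comes with each control period).
- eyes.read_camera(name): name is "scene" or "top"; returns the picture (420x560x3 uint8, blue, green, red); there is no depth.
- eyes.camera_info(name): a dict with "fx", "fy", "cx", "cy" (pixels), "distortion" ([k1, k2, p1, p2, k3] as OpenCV has them; the pictures are not rectified), "T" (4x4, takes a point from camera to world coordinates). Camera axes: x right, y up, looking along -z (the intrinsics and any distortion apply to the point x, -y, -z); pixel columns grow to the right and rows downward; lengths in m; the calibration is good to about 2 mm. A picture is of the moment at which its call begins. camera_info takes no time and is no camera call.
- ticket.sign_off(): hands the job in; it is judged then, once.
The state is a dict: "t": time; "q": joint angles; "qvel": joint speeds; "tau": joint torques, N m; "ee_pos": TCP position; "tcp_rot": TCP orientation; "ft_force": force on the tool from outside, world axes, zero at the start; "moment": the same for the moment, N m; "grip_width": opening from 0.0 (shut) to 1.0 (fully open); "finger_force": force on a finger pad.
Only numpy, scipy, OpenCV 4.12 (cv2) and the standard library are available. Lean on these libraries where they do the work, as an engineer would, in place of code of your own. Each camera call takes 0.05 s, during which the arm holds its last target. There are 200 camera calls.

TASK

Lift the pawl of the bench winch out of the ratchet and throw it right over so it lies back by itself, then wind the crank back until its arm bears firmly on the spring stop and pushes the stop's rubber-headed plunger down about 2 mm (not 3) for a moment. Then bring the pawl back over and lower it gently, fully into the ratchet, let go, and leave the drum there against its stop; never force the crank against the pawl, never let the pawl slam, and leave the other things on the bench alone.

Things in the scene. Friction and masses are not known exactly. Their poses are not given: they have to be found in the camera images.
- winch: Plain steel hand winch bolted to the bench, drum empty. Origin: centre of the underside of its 220 x 170 x 10 mm base. Own x points away from the robot side, y along the axle, z up. Two cheek plates at y = -42 and 42 mm span x = -50..50 mm up to z = 155 mm. Crank on the -y side; ratchet wheel (6 teeth, tip radius 52 mm) and pawl on the +y side at y = 48..58 mm.
- axle (a point): Centre of the drum on its axle, 120 mm above the bench; the axle runs along the winch's y. Drum flanges 100 mm across.
- drum (a joint): Turn of drum, ratchet and crank, rad. 0: crank points to winch -x, 20 degrees above level; 1.22: straight up; 2.2: to +x, 34 degrees above level. Winding back lowers it: the knob goes over the top towards -x and down. Stiff: about 3 N at the knob turns it, and it stays where left. With the pawl in, it turns back only till the next tooth catches; forward stays free.
- crank_knob (a point): Centre of the crank's black knob: a freely revolving cylinder 22 mm thick, 52 mm long, lying along the winch's y at y = -98 mm, 80 mm from the axle line; the flat crank arm (14 mm high) is inboard of it at y = -66..-54 mm. Can be pinched from above, fingers on its -x and +x sides.
- pawl (a joint): Lift of the pawl, rad. 0: fully down between two teeth; on a tooth up to about 0.2; 2.35: thrown over, leaning on its rest beyond upright (towards -x). It swings freely: above about 1.75 it falls over to the rest, below that it falls back into the ratchet. Weight about 0.12 kg.
- pivot (a point): Point on the pawl's pivot axis (parallel to the winch's y), level in y with pawl_pin: winch x = -62, y = 85, z = 195 mm. The bearing ear under it (y = 39..45 mm) reaches z = 200 mm.
- pawl_pin (a point): Middle of the pawl's round steel finger pin: 10 mm thick, lying along the winch's y, free from y = 58 to 108 mm. It is 62.4 mm from the pivot axis; with the pawl fully down it is at winch x = 0, z = 188 mm, and it swings up and over towards -x as the pawl lifts. It can be pinched or hooked from above.
- plunger (a joint): Push of the spring stop's rubber-headed plunger (18 mm thick), m: 0 free, 0.005 bottomed; 8 N per mm. It stands under the crank arm at winch x = -42, y = -60 mm, 45 mm from the axle: 2 mm needs about 12 N at the knob in all. Its height is set by hand, 8 mm up or down: the arm meets it at a drum joint between -0.2 and 0.2, to be felt.
- wrench_grip (a point): Middle of the handle of an open spanner about 170 mm long, lying across the bench between robot and winch; leave alone.
- tape_center (a point): Round yellow tape measure, 64 mm across, 28 mm high, on the bench to the crank side of the winch; leave alone.
- shackle: Steel bow shackle about 60 mm, 12 mm high, lying to the ratchet side of the winch; leave alone.
- hammer_grip (a point): Hammer about 260 mm long lying on the bench well to the crank side; leave alone.
- screwdriver_grip (a point): Screwdriver about 200 mm long lying on the bench well to the ratchet side; leave alone.
- grease: Round lidded tin, 70 mm across, 85 mm high, on the bench; origin under its centre; leave alone.
- pipe_cutter: C-shaped red pipe cutter with steel handle, about 170 mm long; leave alone.

How it is judged:
On the way, in this order (a step that is already met when the one before it is completed fails the run):
1. the pawl is thrown over and lies back clear of the ratchet (lift over 2.1 rad) (value of joint pawl above 2.1 rad), for 0.2 s.
2. the crank, wound back, bears on the spring stop and pushes its plunger down by more than 1 mm for 0.3 s, the pawl still over (value of joint plunger above 0.001 m and value of joint pawl above 1.75 rad), for 0.3 s.
3. the pawl lies fully in the ratchet again (value of joint pawl below 0.07 rad and value of joint drum below 0.3 rad), for 0.2 s.
At the end, for the whole second after the job is handed in: The pawl lies fully in the ratchet (lift under 0.07 rad), the crank is back at its stop (joint drum under 0.3 rad) and at rest, and nothing is held (all of step 3 and velocity of joint drum between -0.1 and 0.1 rad/s); the robot touches nothing.
It fails at once if the plunger is squashed by more than 3 mm (value of joint plunger above 0.003 m).
It fails at once if the crank is forced against the pawl (over 25 N between ratchet and pawl) (contact force between drum and pawl above 25 N).
It fails at once if a bystander is pushed away by more than 20 mm (distance of any of wrench_grip, tape_center, shackle, hammer_grip, screwdriver_grip, grease, pipe_cutter from where it was at the start of the episode above 0.02 m).
It fails at once if the pawl slammed: let fall into the ratchet from more than about 20 mm (swinging down faster than 8 rad/s) (velocity of joint pawl below -8 rad/s).
It also fails if it takes over 67 s, if anything falls off the work surface, if the arm or the gripper's body presses on something with over 40 N, if the wrist force passes 120 N, or if a joint passes its speed limit or range.

## Working session

There is one attempt and no reset: what is moved stays moved. The work goes in short steps, Python scripts to look and compute and a tool call to move; the robot and the scene stay as the last step left them, time stands still between calls to the robot, and variables do not carry over. Pictures are saved under pics/ and viewed, at most 10 in all, crops included, and the job is handed in when it is done.

Besides the shell and the picture viewer there is one more tool, called after ">>>" as name([rows], argument=value, ...), one row to a line, values as JSON. servo_tool: Moves the arm, as the interface text tells. Its arguments: {"type":"object","properties":{"rows":{"type":"array"},"squeeze":{"type":"number"}},"required":["rows"]}

```bash
mkdir -p pics; python3 - <<'E'
from station import ctrl,eyes
import cv2,numpy as np
for n in("scene","top"):
    cv2.imwrite(f"pics/{n}0.png",eyes.read_camera(n)); i=eyes.camera_info(n)
    print(n,i["fx"],i["fy"],i["cx"],i["cy"],i["distortion"]);print(np.round(i["T"],4).tolist())
s=ctrl.state();print({k:np.round(v,3).tolist() for k,v in s.items()})
E
```

```text
scene 501.1845055149165 501.1845055149165 271.5104793064295 206.49308482759065 [-0.11454063  0.          0.          0.          0.        ]
[[-0.2349, -0.6517, 0.7212, 1.4345], [0.9718, -0.1405, 0.1896, 0.2097], [-0.0223, 0.7453, 0.6663, 0.9754], [0.0, 0.0, 0.0, 1.0]]
top 501.5020700824678 501.5020700824678 282.79472890685236 208.2336537370273 [-0.0986328  0.         0.         0.         0.       ]
[[-0.0003, 0.9819, -0.1894, 0.2654], [-0.9999, 0.0019, 0.0115, -0.0418], [0.0117, 0.1894, 0.9818, 1.5472], [0.0, 0.0, 0.0, 1.0]]
{'t': 0.1, 'q': [-1.186, 0.69, -0.195, 1.566, 0.157, 0.902, -0.215], 'qvel': [-0.0, -0.004, -0.002, -0.004, 0.0, -0.0, -0.0], 'tau': [-0.004, -54.059, -1.272, -15.898, 0.009, 0.004, -0.0], 'ee_pos': [0.215, 0.586, 0.248], 'tcp_rot': [0.174, 0.985, -0.001, -0.0], 'ft_force': [0.482, -0.155, -0.149], 'moment': [0.023, -0.015, -0.032], 'finger_force': 0.0, 'grip_width': 0.997}
```

View pics/scene0.png

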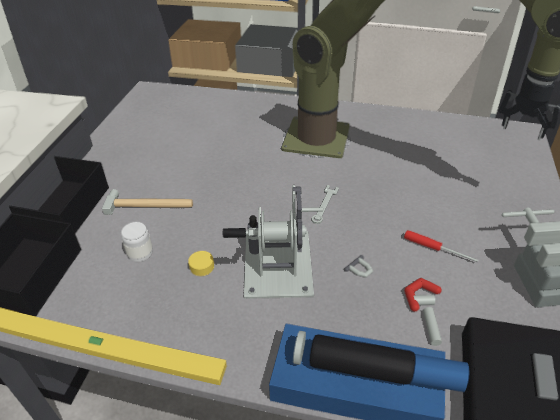

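View pics/top0.png

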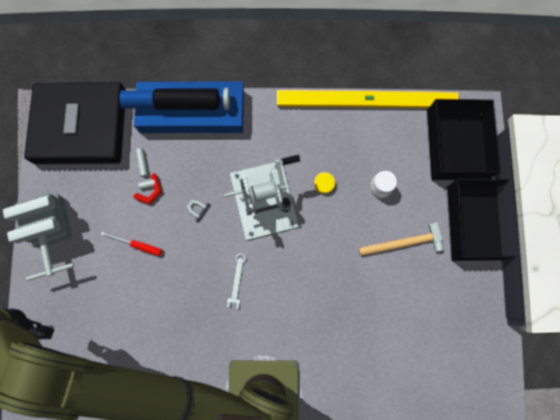

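The winch stands at about (265,200) in the top view and (280,250) in the scene view. The crank knob is at about (290,159) in the top view, so it is forward (+x). I'll zoom in on both.

```bash
cat > h.py <<'E'
import numpy as np,cv2
from station import ctrl,eyes
def cam(n):
    i=eyes.camera_info(n);K=np.array([[i["fx"],0,i["cx"]],[0,i["fy"],i["cy"]],[0,0,1.]]);return K,np.array(i["distortion"],float),np.array(i["T"])
def ray(n,p):
    K,D,T=cam(n);u=cv2.undistortPoints(np.array(p,float).reshape(-1,1,2),K,D).reshape(-1,2)
    return T[:3,3],np.c_[u[:,0],-u[:,1],-np.ones(len(u))]@T[:3,:3].T
def atz(n,p,z):
    o,d=ray(n,p);return o+d*((z-o[2])/d[:,2])[:,None]
def proj(n,P):
    K,D,T=cam(n);c=(np.atleast_2d(P)-T[:3,3])@T[:3,:3];c=c*[1,-1,-1]
    return cv2.projectPoints(c,np.zeros(3),np.zeros(3),K,D)[0].reshape(-1,2)
def W(pose,P): # winch frame (x,y,yaw), P in mm
    x,y,a=pose;P=np.atleast_2d(P)/1000.;c,s=np.cos(a),np.sin(a)
    return np.c_[x+c*P[:,0]-s*P[:,1],y+s*P[:,0]+c*P[:,1],P[:,2]]
E
python3 - <<'E'
import cv2
a=cv2.imread("pics/top0.png")[140:250,215:315];b=cv2.imread("pics/scene0.png")[180:300,215:325]
a=cv2.resize(a,(400*11//11,440),interpolation=3);b=cv2.resize(b,(400,436),interpolation=3)
b=cv2.copyMakeBorder(b,0,4,0,0,0);cv2.imwrite("pics/z.png",cv2.hconcat([a,b]))
E
```

```text
(no output)
```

View pics/z.png

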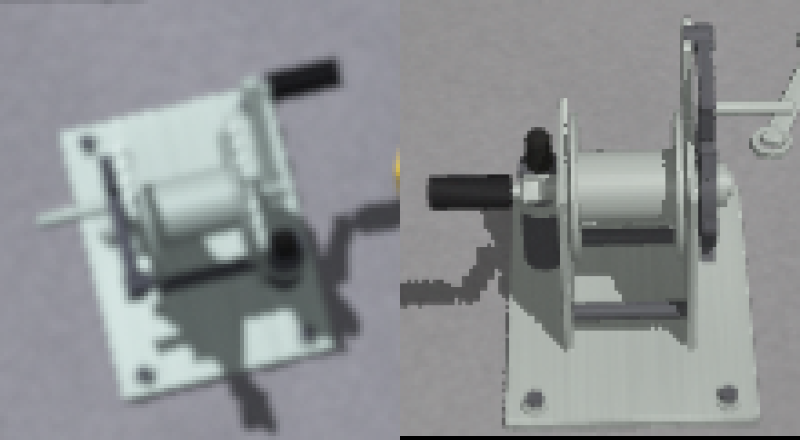

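The top crop shows the base corners at about (230.5,172.5), (246.3,239.5) and (298.8,227). The knob runs from (283,161) to (300,157.5), and the pin tip is at about (224.5,194.5). In the scene crop the front corners are at about (244,296) and (314,294), with the knob at (223..245,232). Next I'll fit the winch pose and the drum angle.

```bash
cat > fit.py <<'E'
from h import *
from scipy.optimize import least_squares
top=[(230.5,172.5),(246.2,239.7),(298.7,227)];tp=[[110,85,10],[-110,85,10],[-110,-85,10]]
sc=[(243.9,296.6),(314,294.4)];sp=[[110,-85,0],[110,85,0]]
def knob(d,y):
    th=np.radians(160)-d;return [80*np.cos(th),y,120+80*np.sin(th)]
def res(v):
    p=v[:3];d=v[3]
    T=proj("top",W(p,tp+[knob(d,-98),[0,108,188]]));S=proj("scene",W(p,sp+[knob(d,-98)]))
    return np.r_[(T-(top+[(291.3,159.2),(224.5,194.5)])).ravel(),(S-(sc+[(234,232.5)])).ravel()]
r=least_squares(res,[.6,0,.2,2.])
if __name__=="__main__":
    print(r.x,np.round(res(r.x),1).tolist())
    p=r.x[:3]
    print("pin",W(p,[0,83,188]),"pivot",W(p,[-62,85,195]),"knob",W(p,knob(r.x[3],-98)),"axle",W(p,[0,0,120]))
    import numpy as np
    from scipy.spatial.transform import Rotation as R
    print(R.from_quat(ctrl.state()["tcp_rot"]).as_matrix().round(3).tolist())
E
python3 fit.py
```

```text
[ 5.89067252e-01 -9.73152991e-04  2.46100052e-01  2.06733609e+00] [-0.8, 0.5, -0.5, 0.4, 0.3, -0.1, -0.3, 0.6, 0.1, 1.2, -0.4, 0.7, -0.9, 1.4, -0.1, 0.1]
pin [[0.56884651 0.07952605 0.188     ]] pivot [[0.50822733 0.06636114 0.195     ]] knob [[ 0.67100829 -0.08143471  0.17306225]] axle [[ 0.58906725 -0.00097315  0.12      ]]
[[-0.939, 0.344, -0.0], [0.344, 0.939, -0.002], [-0.0, -0.002, -1.0]]
```

>>> servo_tool([
  {"x":-506,"y":-354,"z":-40,"turn":0.976,"grip":45},
  {"x":-506,"y":-354,"z":-40,"turn":0.976,"grip":45},
  {"x":-506,"y":-354,"z":-40,"turn":0.976,"grip":45},
  {"x":-506,"y":-354,"z":-40,"turn":0.976,"grip":45},
  {"x":-506,"y":-354,"z":-40,"turn":0.976,"grip":45},
  {"x":-506,"y":-354,"z":-40,"turn":0.976,"grip":45},
  {"x":-506,"y":-354,"z":-40,"turn":0.976,"grip":45},
  {"x":-506,"y":-354,"z":-40,"turn":0.976,"grip":45},
  {"x":-506,"y":-354,"z":-40,"turn":0.976,"grip":45},
  {"x":-506,"y":-354,"z":-40,"turn":0.976,"grip":45},
  {"x":-506,"y":-354,"z":-40,"turn":0.976,"grip":45},
  {"x":-506,"y":-354,"z":-40,"turn":0.976,"grip":45},
  {"x":-506,"y":-354,"z":-40,"turn":0.976,"grip":45},
  {"x":-506,"y":-354,"z":-40,"turn":0.976,"grip":45},
  {"x":-506,"y":-354,"z":-40,"turn":0.976,"grip":45},
  {"x":-506,"y":-354,"z":-40,"turn":0.976,"grip":45},
  {"x":-506,"y":-354,"z":-40,"turn":0.976,"grip":45},
  {"x":-506,"y":-354,"z":-40,"turn":0.976,"grip":45},
  {"x":-506,"y":-354,"z":-40,"turn":0.976,"grip":45},
  {"x":-506,"y":-354,"z":-40,"turn":0.976,"grip":45},
], squeeze=20)

```text
t: 1.77
ee_pos: [0.5674, 0.0825, 0.2881]
tcp_rot: [0.615, 0.789, 0.0, -0.001]
ft_force: [0.0, 0.4, 0.5]
grip_width: 0.525
finger_force: 0.0
```

```bash
cat > st.py <<'E'
from fit import *
from scipy.spatial.transform import Rotation as R
import sys
s=ctrl.state();M=R.from_quat(s["tcp_rot"]).as_matrix();p=r.x;c,sn=np.cos(p[2]),np.sin(p[2]);d=np.array(s["ee_pos"])-[p[0],p[1],0]
w=np.array([c*d[0]+sn*d[1],-sn*d[0]+c*d[1],d[2]])*1000
print("winch TCP",w.round(1),"tool y err",round(np.degrees(np.arctan2(M[1,1],M[0,1])-p[2]),2),"F",np.round(s["ft_force"],1),s["t"],s["grip_width"])
if len(sys.argv)>1:
    a=eyes.read_camera("scene");b=eyes.read_camera("top");cu=proj("scene",W(p,[0,0,180]))[0];cv=proj("top",W(p,[0,0,180]))[0]
    f=lambda m,u:cv2.resize(m[int(u[1])-65:int(u[1])+65,int(u[0])-60:int(u[0])+60],(400,433),interpolation=3)
    cv2.imwrite("pics/%s.png"%sys.argv[1],cv2.hconcat([f(b,cv),f(a,cu)]))
E
python3 st.py a1
```

```text
winch TCP [ -0.6  86.2 288.1] tool y err 0.06 F [0.  0.4 0.5] 1.7667 0.5254886671960568Traceback (most recent call last):
  File "st.py", line 8, in <module>
    a=eyes.read_camera("scene");b=eyes.read_camera("top");cu=proj("scene",W(p,[0,0,180]))[0];cv=proj("top",W(p,[0,0,180]))[0]
                                                                          ~^^^^^^^^^^^^^
  File "h.py", line 14, in W
    x,y,a=pose;P=np.atleast_2d(P)/1000.;c,s=np.cos(a),np.sin(a)
    ^^^^^
ValueError: too many values to unpack (expected 3)
```

```bash
sed -i 's/^s=ctrl.state();M/P3=r.x[:3];s=ctrl.state();M/;s/W(p,\[0,0,180\])/W(P3,[0,0,180])/g;s/;cv=proj/;cw=proj/;s/f(b,cv)/f(b,cw)/' st.py; python3 st.py
```

```text
winch TCP [ -0.5  85.7 288.3] tool y err 0.02 F [0.7 0.1 0.9] 1.8667 0.5299184481435287
```

>>> servo_tool([
  {"x":0,"y":0,"z":30,"grip":40},
  {"x":0,"y":0,"z":55,"grip":36},
  {"x":0,"y":0,"z":75,"grip":32},
  {"x":0,"y":0,"z":90,"grip":28},
  {"x":0,"y":0,"z":98,"grip":26},
  {"x":0,"y":0,"z":101,"grip":24},
  {"x":0,"y":0,"z":101,"grip":22},
  {"x":0,"y":0,"z":101,"grip":20},
  {"x":0,"y":0,"z":101,"grip":18},
  {"x":0,"y":0,"z":101,"grip":18},
])

```text
schema error: expected keys x, y, z, turn, grip
```

```bash
python3 st.py a1
```

```text
winch TCP [ -0.5  85.7 288.3] tool y err 0.02 F [0.7 0.1 0.9] 1.8667 0.5299184481435287
```

View pics/a1.png

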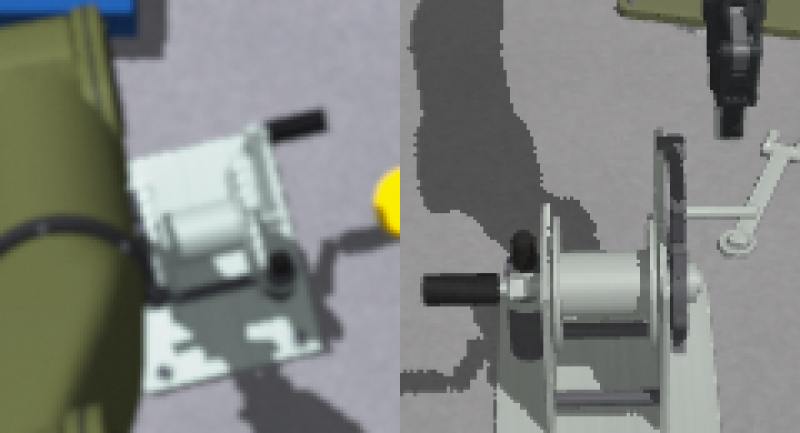

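The move was refused because the turn key is missing. The picture shows the gripper at about (730,90), above the pin at about (722,212), so the alignment looks fine.

>>> servo_tool([
  {"x":0,"y":0,"z":30,"turn":0,"grip":40},
  {"x":0,"y":0,"z":55,"turn":0,"grip":36},
  {"x":0,"y":0,"z":75,"turn":0,"grip":32},
  {"x":0,"y":0,"z":90,"turn":0,"grip":28},
  {"x":0,"y":0,"z":98,"turn":0,"grip":26},
  {"x":0,"y":0,"z":101,"turn":0,"grip":24},
  {"x":0,"y":0,"z":101,"turn":0,"grip":22},
  {"x":0,"y":0,"z":101,"turn":0,"grip":18},
  {"x":0,"y":0,"z":101,"turn":0,"grip":14},
  {"x":0,"y":0,"z":101,"turn":0,"grip":10},
  {"x":0,"y":0,"z":101,"turn":0,"grip":8},
  {"x":0,"y":0,"z":101,"turn":0,"grip":8},
], squeeze=20)

```text
t: 2.97
ee_pos: [0.5725, 0.0818, 0.1893]
tcp_rot: [0.616, 0.788, 0.004, 0.003]
ft_force: [6.2, 1.0, -1.4]
grip_width: 0.103
finger_force: 19.5
```

```bash
python3 st.py a2
```

```text
winch TCP [  4.1  84.3 189.3] tool y err -0.09 F [ 6.2  1.  -1.4] 2.9667 0.10275409443299159
```

View pics/a2.png

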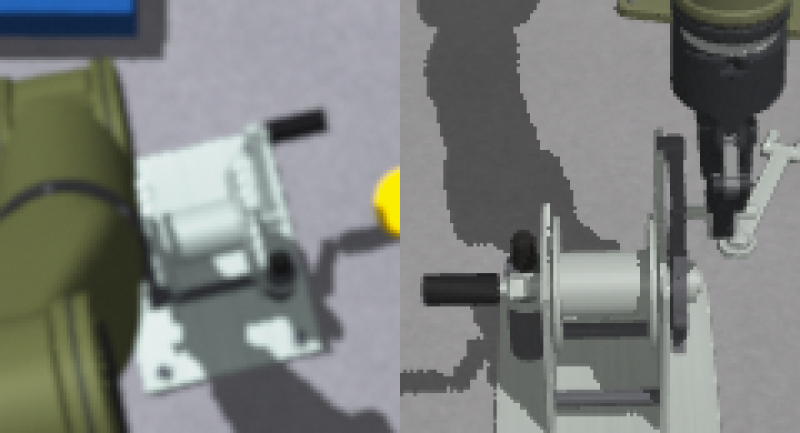

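The opening of about 9 mm shows the pin is pinched. The pin sits at x≈+4 in my fitted frame, so I'll shift by that amount and swing it over.

>>> servo_tool([
  {"x":0,"y":5,"z":-3,"turn":0,"grip":5},
  {"x":0,"y":5,"z":-10,"turn":0,"grip":5},
  {"x":0,"y":4,"z":-18,"turn":0,"grip":5},
  {"x":0,"y":1,"z":-28,"turn":0,"grip":5},
  {"x":0,"y":-4,"z":-38,"turn":0,"grip":5},
  {"x":0,"y":-9.5,"z":-47,"turn":0,"grip":5},
  {"x":0,"y":-18,"z":-55,"turn":0,"grip":5},
  {"x":0,"y":-26,"z":-61,"turn":0,"grip":5},
  {"x":0,"y":-36,"z":-66,"turn":0,"grip":5},
  {"x":0,"y":-47,"z":-69,"turn":0,"grip":5},
  {"x":0,"y":-57,"z":-70,"turn":0,"grip":5},
  {"x":0,"y":-66,"z":-69,"turn":0,"grip":5},
  {"x":0,"y":-74,"z":-67,"turn":0,"grip":5},
  {"x":0,"y":-82,"z":-64,"turn":0,"grip":5},
  {"x":0,"y":-88,"z":-61,"turn":0,"grip":5},
  {"x":0,"y":-88,"z":-61,"turn":0,"grip":5},
])

```text
t: 4.4
ee_pos: [0.4805, 0.0585, 0.2492]
tcp_rot: [0.616, 0.788, -0.001, -0.001]
ft_force: [-3.5, -1.5, 5.2]
grip_width: 0.108
finger_force: 21.6
```

```bash
python3 st.py a3
```

```text
winch TCP [-90.8  84.1 249.2] tool y err -0.15 F [-3.5 -1.5  5.2] 4.4 0.10779273163396255
```

View pics/a3.png

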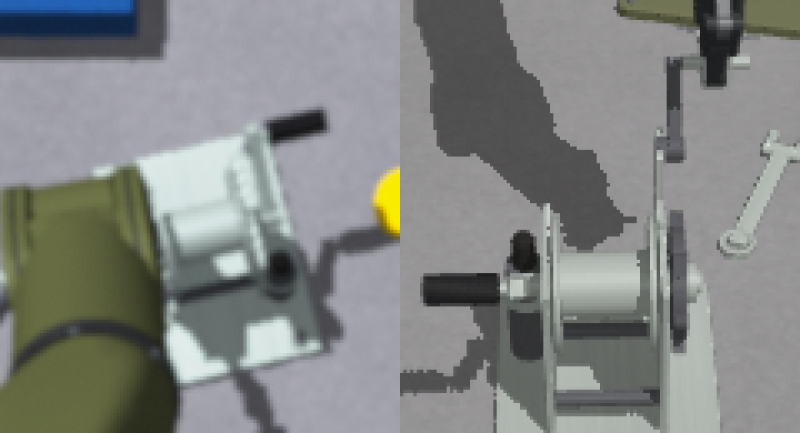

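The pin has moved by (-95, +60) mm, which is about 2.24 rad. I'll ease it a bit further, release, rise and go above the knob.

>>> servo_tool([
  {"x":0,"y":-4,"z":3,"turn":0,"grip":5},
  {"x":0,"y":-4,"z":3,"turn":0,"grip":20},
  {"x":0,"y":-4,"z":3,"turn":0,"grip":45},
  {"x":0,"y":-4,"z":3,"turn":0,"grip":45},
  {"x":0,"y":-4,"z":-5,"turn":0,"grip":45},
  {"x":0,"y":-4,"z":-25,"turn":0,"grip":45},
  {"x":0,"y":-4,"z":-55,"turn":0,"grip":45},
  {"x":-20,"y":10,"z":-55,"turn":0,"grip":45},
  {"x":-45,"y":32,"z":-55,"turn":0,"grip":45},
  {"x":-70,"y":55,"z":-55,"turn":0,"grip":45},
  {"x":-95,"y":78,"z":-55,"turn":0,"grip":45},
  {"x":-120,"y":101,"z":-50,"turn":0,"grip":45},
  {"x":-145,"y":124,"z":-40,"turn":0,"grip":45},
  {"x":-170,"y":142,"z":-20,"turn":0,"grip":45},
  {"x":-184,"y":151,"z":-5,"turn":0,"grip":45},
  {"x":-184,"y":151,"z":-5,"turn":0,"grip":45},
  {"x":-184,"y":151,"z":-5,"turn":0,"grip":45},
])

```text
t: 5.92
ee_pos: [0.6734, -0.0832, 0.2523]
tcp_rot: [0.616, 0.787, -0.001, -0.001]
ft_force: [-0.6, 0.6, -0.1]
grip_width: 0.53
finger_force: 0.0
```

```bash
python3 st.py a4
```

```text
winch TCP [  61.8 -100.3  252.3] tool y err -0.2 F [-0.6  0.6 -0.1] 5.9167 0.5304483046600141
```

View pics/a4.png

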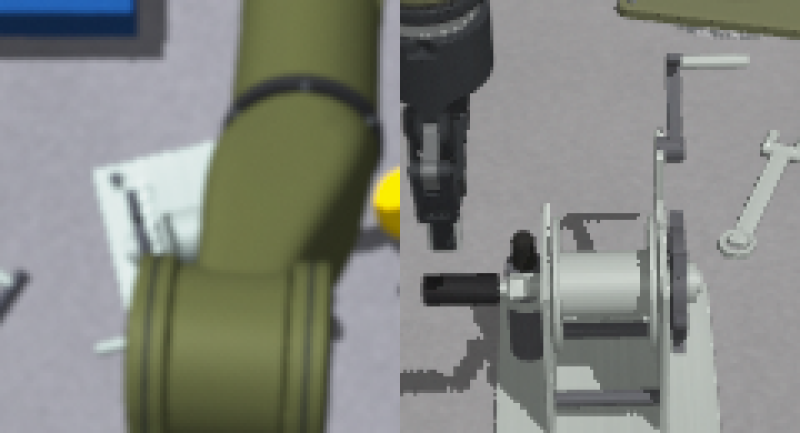

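The pawl lies over, with its pin at (708,62), and the fingers are above the knob at (460,290). I'll descend and pinch it.

>>> servo_tool([
  {"x":4,"y":0,"z":30,"turn":0,"grip":45},
  {"x":4,"y":0,"z":55,"turn":0,"grip":45},
  {"x":4,"y":0,"z":72,"turn":0,"grip":42},
  {"x":4,"y":0,"z":80,"turn":0,"grip":38},
  {"x":4,"y":0,"z":82,"turn":0,"grip":34},
  {"x":4,"y":0,"z":82,"turn":0,"grip":30},
  {"x":4,"y":0,"z":82,"turn":0,"grip":26},
  {"x":4,"y":0,"z":82,"turn":0,"grip":22},
  {"x":4,"y":0,"z":82,"turn":0,"grip":18},
  {"x":4,"y":0,"z":82,"turn":0,"grip":15},
  {"x":4,"y":0,"z":82,"turn":0,"grip":15},
], squeeze=50)

```text
t: 6.93
ee_pos: [0.674, -0.0787, 0.1725]
tcp_rot: [0.616, 0.788, 0.001, 0.001]
ft_force: [0.9, 0.8, 4.0]
grip_width: 0.243
finger_force: 48.8
```

```bash
python3 st.py a5
```

```text
winch TCP [ 63.4 -96.1 172.5] tool y err -0.12 F [0.9 0.8 4. ] 6.9333 0.24250797531498433
```

View pics/a5.png

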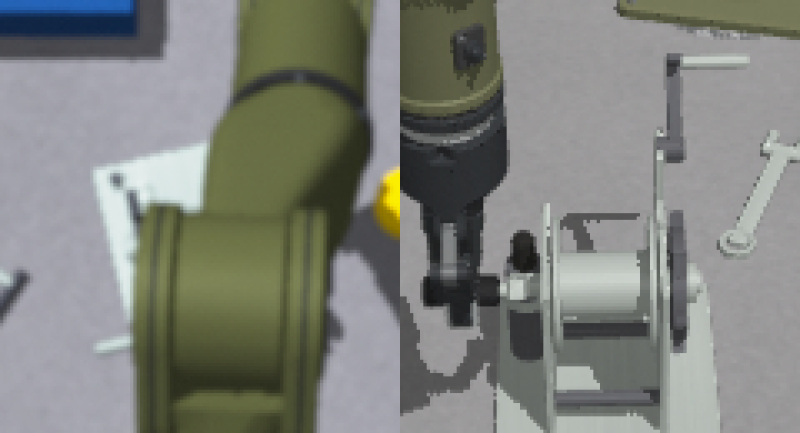

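>>> servo_tool([
  {"x":0,"y":-4,"z":-5,"turn":0,"grip":15},
  {"x":0,"y":-9,"z":-9.5,"turn":0,"grip":15},
  {"x":0,"y":-15,"z":-13.5,"turn":0,"grip":15},
  {"x":0,"y":-21,"z":-17,"turn":0,"grip":15},
  {"x":0,"y":-34,"z":-22.5,"turn":0,"grip":15},
  {"x":0,"y":-47,"z":-25.5,"turn":0,"grip":15},
  {"x":0,"y":-61,"z":-26.5,"turn":0,"grip":15},
  {"x":0,"y":-75,"z":-25,"turn":0,"grip":15},
  {"x":0,"y":-82,"z":-23,"turn":0,"grip":15},
  {"x":0,"y":-88.5,"z":-20.5,"turn":0,"grip":15},
  {"x":0,"y":-95,"z":-17.5,"turn":0,"grip":15},
  {"x":0,"y":-101,"z":-14,"turn":0,"grip":15},
  {"x":0,"y":-107,"z":-10,"turn":0,"grip":15},
  {"x":0,"y":-112,"z":-6,"turn":0,"grip":15},
  {"x":0,"y":-116,"z":-2,"turn":0,"grip":15},
  {"x":0,"y":-119,"z":1,"turn":0,"grip":15},
  {"x":0,"y":-119,"z":1,"turn":0,"grip":15},
])

```text
t: 8.45
ee_pos: [0.5573, -0.1082, 0.1696]
tcp_rot: [0.616, 0.788, -0.0, 0.0]
ft_force: [5.6, -2.5, -4.8]
grip_width: 0.241
finger_force: 50.9
```

```bash
python3 st.py
```

```text
winch TCP [-56.9 -96.2 169.6] tool y err -0.14 F [ 5.6 -2.5 -4.8] 8.45 0.24124411295207787
```

>>> servo_tool([
  {"x":0,"y":1,"z":2,"turn":0,"grip":15},
  {"x":0,"y":0.5,"z":4,"turn":0,"grip":15},
  {"x":0,"y":-1,"z":6,"turn":0,"grip":15},
  {"x":0,"y":-2,"z":8,"turn":0,"grip":15},
  {"x":0,"y":-3,"z":10,"turn":0,"grip":15},
  {"x":0,"y":-3,"z":10,"turn":0,"grip":15},
])

```text
t: 8.95
ee_pos: [0.5507, -0.1099, 0.1595]
tcp_rot: [0.616, 0.787, -0.003, -0.003]
ft_force: [-4.3, -4.3, 2.1]
grip_width: 0.243
finger_force: 51.6
```

```bash
cat >> st.py <<'E'
F=np.array(s["ft_force"]);fx=c*F[0]+sn*F[1];fz=F[2]
th=np.arctan2(w[2]-118.35,w[0]-4.5)
print("theta",np.degrees(th).round(2),"drum",round(np.radians(160)-th,3),"R",np.hypot(w[2]-118.35,w[0]-4.5).round(2),"Ftan(push)",-(fx*-np.sin(th)+fz*np.cos(th)).round(1),"Frad",(fx*np.cos(th)+fz*np.sin(th)).round(1))
E
python3 st.py
```

```text
winch TCP [-63.7 -96.3 159.5] tool y err -0.2 F [-4.3 -4.3  2.1] 8.95 0.24270386457647447
theta 148.9 drum 0.194 R 79.7 Ftan(push) -0.9 Frad 5.5
```

>>> servo_tool([
  {"x":0,"y":-2,"z":0.5,"turn":0,"grip":15},
  {"x":0,"y":-3,"z":1.5,"turn":0,"grip":15},
  {"x":0,"y":-3.6,"z":2.5,"turn":0,"grip":15},
  {"x":0,"y":-3.6,"z":2.5,"turn":0,"grip":15},
])

```text
t: 9.28
ee_pos: [0.5495, -0.1102, 0.1575]
tcp_rot: [0.616, 0.788, -0.001, -0.001]
ft_force: [-2.4, -4.4, 3.6]
grip_width: 0.243
finger_force: 51.6
```

```bash
python3 st.py
```

```text
winch TCP [-64.9 -96.3 157.5] tool y err -0.18 F [-2.4 -4.4  3.6] 9.2833 0.2428628123957722
theta 150.57 drum 0.165 R 79.73 Ftan(push) 1.5 Frad 4.7
```

>>> servo_tool([
  {"x":0,"y":-1.5,"z":1,"turn":0,"grip":15},
  {"x":0,"y":-2,"z":2,"turn":0,"grip":15},
  {"x":0,"y":-2.5,"z":3,"turn":0,"grip":15},
  {"x":0,"y":-3,"z":4,"turn":0,"grip":15},
  {"x":0,"y":-3,"z":4,"turn":0,"grip":15},
])

```text
t: 9.7
ee_pos: [0.5476, -0.1107, 0.1537]
tcp_rot: [0.616, 0.788, -0.001, -0.0]
ft_force: [-1.9, -4.9, 3.5]
grip_width: 0.236
finger_force: 51.7
```

```bash
python3 st.py
```

```text
winch TCP [-66.9 -96.3 153.7] tool y err -0.16 F [-1.9 -4.9  3.5] 9.7 0.2364172455468829
theta 153.66 drum 0.111 R 79.73 Ftan(push) 1.8 Frad 4.3
```

>>> servo_tool([
  {"x":0,"y":-1,"z":1,"turn":0,"grip":15},
  {"x":0,"y":-1.5,"z":2,"turn":0,"grip":15},
  {"x":0,"y":-2,"z":3,"turn":0,"grip":15},
  {"x":0,"y":-2.2,"z":4,"turn":0,"grip":15},
  {"x":0,"y":-2.2,"z":4,"turn":0,"grip":15},
])

```text
t: 10.12
ee_pos: [0.5464, -0.111, 0.1508]
tcp_rot: [0.616, 0.788, 0.0, 0.001]
ft_force: [-0.8, -4.8, 10.9]
grip_width: 0.239
finger_force: 52.4
```

```bash
python3 st.py
```

```text
winch TCP [-68.2 -96.3 150.8] tool y err -0.15 F [-0.8 -4.8 10.9] 10.1167 0.2392764509915469
theta 155.98 drum 0.07 R 79.61 Ftan(push) 9.2 Frad 6.2
```

Ftan has jumped to about 9 N, so the arm is on the plunger at roughly 1.6 mm. I'll press slightly more and hold.

>>> servo_tool([
  {"x":0,"y":-0.2,"z":0.4,"turn":0,"grip":15},
  {"x":0,"y":-0.3,"z":0.7,"turn":0,"grip":15},
  {"x":0,"y":-0.3,"z":0.7,"turn":0,"grip":15},
  {"x":0,"y":-0.3,"z":0.7,"turn":0,"grip":15},
  {"x":0,"y":-0.3,"z":0.7,"turn":0,"grip":15},
  {"x":0,"y":-0.3,"z":0.7,"turn":0,"grip":15},
])

```text
t: 10.62
ee_pos: [0.5463, -0.1111, 0.1504]
tcp_rot: [0.616, 0.788, 0.0, 0.001]
ft_force: [-2.7, -3.6, 12.8]
grip_width: 0.236
finger_force: 52.6
```

```bash
python3 st.py
```

```text
winch TCP [-68.3 -96.3 150.4] tool y err -0.15 F [-2.7 -3.6 12.8] 10.6167 0.23592718830414444
theta 156.24 drum 0.066 R 79.57 Ftan(push) 10.3 Frad 8.4
```

>>> servo_tool([
  {"x":0,"y":-0.2,"z":0.5,"turn":0,"grip":15},
  {"x":0,"y":-0.2,"z":0.5,"turn":0,"grip":15},
  {"x":0,"y":-0.2,"z":0.5,"turn":0,"grip":15},
  {"x":0,"y":-0.2,"z":0.5,"turn":0,"grip":15},
  {"x":0,"y":-0.2,"z":0.5,"turn":0,"grip":15},
  {"x":0,"y":0,"z":-0.3,"turn":0,"grip":15},
  {"x":0,"y":0.3,"z":-1,"turn":0,"grip":15},
  {"x":0,"y":0.6,"z":-2,"turn":0,"grip":15},
  {"x":0,"y":0.6,"z":-2,"turn":0,"grip":15},
])

```text
t: 11.37
ee_pos: [0.5467, -0.1109, 0.1516]
tcp_rot: [0.616, 0.788, 0.0, 0.001]
ft_force: [-1.7, -4.2, 7.9]
grip_width: 0.243
finger_force: 52.0
```

```bash
python3 st.py
```

```text
winch TCP [-67.9 -96.3 151.6] tool y err -0.15 F [-1.7 -4.2  7.9] 11.3667 0.24305288907537537
theta 155.35 drum 0.081 R 79.68 Ftan(push) 6.1 Frad 5.7
```

>>> servo_tool([
  {"x":0,"y":0.2,"z":-0.6,"turn":0,"grip":15},
  {"x":0,"y":0.4,"z":-1.2,"turn":0,"grip":15},
  {"x":0,"y":-1,"z":-1.2,"turn":0,"grip":15},
  {"x":0,"y":-1,"z":-1.2,"turn":0,"grip":25},
  {"x":0,"y":-1,"z":-1.2,"turn":0,"grip":45},
  {"x":0,"y":-1,"z":-1.2,"turn":0,"grip":45},
  {"x":0,"y":-1,"z":-15,"turn":0,"grip":45},
  {"x":0,"y":-1,"z":-50,"turn":0,"grip":45},
  {"x":0,"y":-1,"z":-90,"turn":0,"grip":45},
  {"x":0,"y":-1,"z":-130,"turn":0,"grip":45},
  {"x":20,"y":-5,"z":-155,"turn":0,"grip":45},
  {"x":50,"y":-12,"z":-160,"turn":0,"grip":45},
  {"x":85,"y":-18,"z":-160,"turn":0,"grip":45},
  {"x":120,"y":-24,"z":-160,"turn":0,"grip":45},
  {"x":155,"y":-28,"z":-160,"turn":0,"grip":45},
  {"x":175,"y":-29,"z":-160,"turn":0,"grip":45},
  {"x":181,"y":-29,"z":-150,"turn":0,"grip":45},
  {"x":181,"y":-29,"z":-145,"turn":0,"grip":45},
  {"x":181,"y":-29,"z":-145,"turn":0,"grip":45},
])

```text
t: 12.95
ee_pos: [0.4732, 0.0587, 0.2949]
tcp_rot: [0.615, 0.788, -0.001, -0.001]
ft_force: [-0.4, 0.2, -0.6]
grip_width: 0.525
finger_force: 0.0
```

```bash
python3 st.py a6
```

```text
winch TCP [-97.8  86.1 294.9] tool y err -0.02 F [-0.4  0.2 -0.6] 12.95 0.5247898530311694
theta 120.09 drum 0.697 R 204.09 Ftan(push) -0.6 Frad -0.3
```

View pics/a6.png

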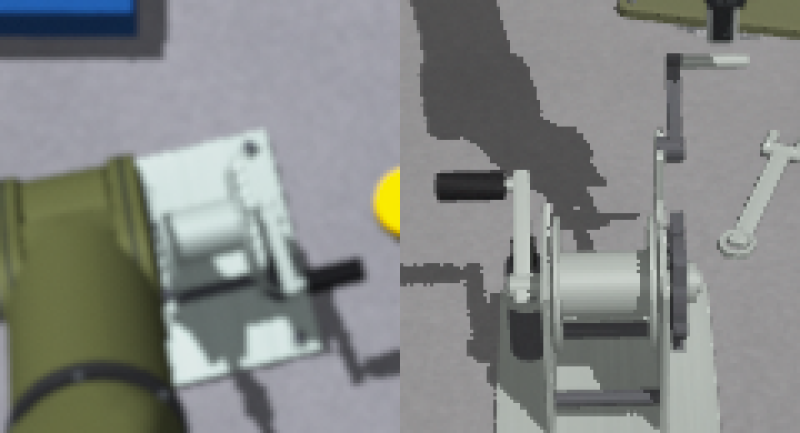

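The crank lies back on its stop, the pawl is still over, and the gripper is above the pin at (715,60). I'll descend and pinch the pin.

>>> servo_tool([
  {"x":0,"y":0,"z":20,"turn":0,"grip":40},
  {"x":0,"y":0,"z":38,"turn":0,"grip":34},
  {"x":0,"y":0,"z":47,"turn":0,"grip":28},
  {"x":0,"y":0,"z":50,"turn":0,"grip":24},
  {"x":0,"y":0,"z":50,"turn":0,"grip":20},
  {"x":0,"y":0,"z":50,"turn":0,"grip":16},
  {"x":0,"y":0,"z":50,"turn":0,"grip":12},
  {"x":0,"y":0,"z":50,"turn":0,"grip":8},
  {"x":0,"y":0,"z":50,"turn":0,"grip":5},
  {"x":0,"y":0,"z":50,"turn":0,"grip":5},
], squeeze=20)

```text
t: 13.88
ee_pos: [0.4749, 0.0581, 0.2467]
tcp_rot: [0.616, 0.788, 0.0, 0.001]
ft_force: [-0.3, -1.3, 4.4]
grip_width: 0.105
finger_force: 19.7
```

```bash
python3 st.py
```

```text
winch TCP [-96.4  85.1 246.7] tool y err -0.13 F [-0.3 -1.3  4.4] 13.8833 0.10527330563904043
theta 128.15 drum 0.556 R 163.27 Ftan(push) 2.2 Frad 3.8
```

>>> servo_tool([
  {"x":0,"y":4,"z":-4,"turn":0,"grip":5},
  {"x":0,"y":8.5,"z":-6,"turn":0,"grip":5},
  {"x":0,"y":18,"z":-10.5,"turn":0,"grip":5},
  {"x":0,"y":29,"z":-13.5,"turn":0,"grip":5},
  {"x":0,"y":39.5,"z":-14.5,"turn":0,"grip":5},
  {"x":0,"y":50.5,"z":-13.5,"turn":0,"grip":5},
  {"x":0,"y":61,"z":-10.5,"turn":0,"grip":5},
  {"x":0,"y":71,"z":-6,"turn":0,"grip":5},
  {"x":0,"y":79.5,"z":0,"turn":0,"grip":5},
  {"x":0,"y":87,"z":8,"turn":0,"grip":5},
  {"x":0,"y":93.5,"z":17,"turn":0,"grip":5},
  {"x":0,"y":98,"z":27,"turn":0,"grip":5},
  {"x":0,"y":100,"z":32,"turn":0,"grip":5},
  {"x":0,"y":101,"z":37,"turn":0,"grip":5},
  {"x":0,"y":101.5,"z":41,"turn":0,"grip":5},
  {"x":0,"y":101.8,"z":44,"turn":0,"grip":5},
  {"x":0,"y":101.8,"z":44,"turn":0,"grip":5},
])

```text
t: 15.3
ee_pos: [0.5727, 0.0831, 0.2015]
tcp_rot: [0.616, 0.788, -0.0, -0.001]
ft_force: [-2.5, 0.8, -0.2]
grip_width: 0.108
finger_force: 20.3
```

```bash
python3 st.py
```

```text
winch TCP [  4.6  85.5 201.5] tool y err -0.11 F [-2.5  0.8 -0.2] 15.3 0.10792053179000306
theta 89.94 drum 1.223 R 83.15 Ftan(push) -2.3 Frad -0.2
```

>>> servo_tool([
  {"x":0,"y":0,"z":2,"turn":0,"grip":5},
  {"x":0,"y":0,"z":4,"turn":0,"grip":5},
  {"x":0,"y":0,"z":6,"turn":0,"grip":5},
  {"x":0,"y":0,"z":8,"turn":0,"grip":5},
  {"x":0,"y":0,"z":9.5,"turn":0,"grip":5},
  {"x":0,"y":0,"z":11,"turn":0,"grip":5},
  {"x":0,"y":0,"z":11,"turn":0,"grip":5},
])

```text
t: 15.88
ee_pos: [0.5725, 0.083, 0.1907]
tcp_rot: [0.616, 0.788, -0.001, -0.001]
ft_force: [-4.8, 0.2, 1.4]
grip_width: 0.102
finger_force: 20.7
```

```bash
python3 st.py
```

```text
winch TCP [  4.4  85.4 190.7] tool y err -0.11 F [-4.8  0.2  1.4] 15.8833 0.10218546736140019
theta 90.11 drum 1.22 R 72.32 Ftan(push) -4.6 Frad 1.4
```

>>> servo_tool([
  {"x":0,"y":-1,"z":1,"turn":0,"grip":5},
  {"x":0,"y":-1,"z":2,"turn":0,"grip":5},
  {"x":0,"y":-1,"z":3,"turn":0,"grip":5},
  {"x":0,"y":-1,"z":3,"turn":0,"grip":5},
])

```text
t: 16.22
ee_pos: [0.5725, 0.0829, 0.1899]
tcp_rot: [0.616, 0.788, 0.001, 0.0]
ft_force: [-7.1, 1.2, 12.6]
grip_width: 0.1
finger_force: 21.8
```

```bash
python3 st.py
```

```text
winch TCP [  4.4  85.4 189.9] tool y err -0.12 F [-7.1  1.2 12.6] 16.2167 0.10041052829183587
theta 90.08 drum 1.22 R 71.51 Ftan(push) -6.5 Frad 12.6
```

It bottomed at a drop of about 56.7 mm against 56 expected, so the pawl is fully in. I'll ease off, open and rise clear.

>>> servo_tool([
  {"x":0,"y":0,"z":-1.5,"turn":0,"grip":5},
  {"x":0,"y":0,"z":-2.5,"turn":0,"grip":5},
  {"x":0,"y":0,"z":-2.5,"turn":0,"grip":20},
  {"x":0,"y":0,"z":-2.5,"turn":0,"grip":45},
  {"x":0,"y":0,"z":-2.5,"turn":0,"grip":45},
  {"x":0,"y":0,"z":-12,"turn":0,"grip":45},
  {"x":0,"y":0,"z":-35,"turn":0,"grip":45},
  {"x":20,"y":0,"z":-70,"turn":0,"grip":45},
  {"x":50,"y":0,"z":-100,"turn":0,"grip":45},
  {"x":80,"y":-10,"z":-120,"turn":0,"grip":45},
  {"x":110,"y":-20,"z":-120,"turn":0,"grip":45},
  {"x":140,"y":-30,"z":-120,"turn":0,"grip":45},
  {"x":160,"y":-30,"z":-120,"turn":0,"grip":45},
  {"x":160,"y":-30,"z":-120,"turn":0,"grip":45},
])

```text
t: 17.38
ee_pos: [0.5025, 0.2369, 0.3091]
tcp_rot: [0.612, 0.791, 0.002, -0.001]
ft_force: [-0.3, 0.6, 0.6]
grip_width: 0.53
finger_force: 0.0
```

```bash
python3 st.py a7
```

```text
winch TCP [-26.  251.8 309.1] tool y err 0.37 F [-0.3  0.6  0.6] 17.3833 0.5297600006932293
theta 99.09 drum 1.063 R 193.15 Ftan(push) -0.0 Frad 0.6
```

View pics/a7.png

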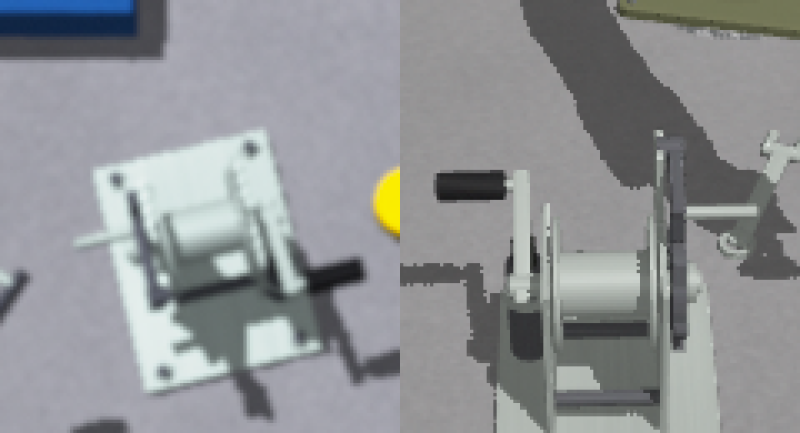

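The pin at (720,211) is back where it was at the start, the crank is on its stop, and the gripper is clear.

```bash
python3 -c "
from station import ticket;print(ticket.sign_off())"
```

```text
the job is handed in; nothing more can be done
None
```

The job is handed in, though no verdict was shown: I threw the pawl over, wound the crank back to push the plunger down about 1.6–2 mm (estimated from the force at the knob), then lowered the pawl fully into the ratchet and let go, with the crank at its stop.

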